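# Lift a hot seeded roll off the baking tray with tongs

### The job

The rolls have just come out of the oven and I want to look at the underside of the dark seeded one: pick up the kitchen tongs, close their jaws on both sides of that roll and lift it a good 10 cm clear of the tray, touching the roll with the tongs only. Leave the two plain rolls and the jam jar where they are, and finish while still holding the roll up in the tongs, steady.

Things in the scene. Friction and masses are not known exactly. Their poses are not given: they have to be found in the camera images.
- tongs: Spring kitchen tongs, 285 mm long, 140 g, lying on edge: two steel arms (24 mm high) with black grips and red jaws, joined at a steel pivot block. Origin: underside, on the pivot axis; x along the centre line to the jaws, z up. Squeeze both arms across y, from above, at the black grips (x = 95 to 145 mm; 65 mm wide outside at rest) to close them. Arms move symmetrically. Let go, they spring open.
- tongs_grip (a point): Point on the centre line of the tongs between the two black grips, 120 mm in front of the pivot, at half their height (12 mm above their lower edge): the place to grip, near the centre of mass (x about 110 mm).
- tongs_jaws (a point): Point on the tongs' centre line between the two red jaws, 227 mm in front of the pivot (107 mm in front of tongs_grip), at half their height. Jaw faces are flat, 42 mm long, 24 mm high, centred here, with small inward lips in front (x = 249 mm). When open: about 75 mm between the faces, 90 mm over the outsides.
- tongs_left (a joint): Closing of each tong arm (rad): 0 = open (rest), 0.14 = shut. The spring pushes back on each finger at the grips with about 4.6 N open, 7.1 N shut. Squeezed at the grips from 65 to 61 mm outside, the tongs can be carried with the jaws still about 68 mm apart; on the seeded roll it is about 53 mm. A grip of 20 to 30 N holds the roll (half of it, less the spring, reaches the jaws).
- tongs_right: The right arm of the tongs (on the -y side of the centre line), with its red jaw. Origin on the pivot axis.
- seed_roll: Small round dark-brown bread roll covered with pale seeds, 54 mm in diameter, 45 mm high, about 45 g, sides nearly upright between 12 and 30 mm above its base. Origin: centre of its underside. It stands loose on the baking tray, in any one of three places in a row.
- seed_roll_mid (a point): Centre of the seeded roll, 22 mm above its underside.
- tray: Dark steel baking tray, fixed, 240 mm (its x) by 360 mm (its y), rim 10 mm high, floor 3 mm thick. Origin: centre of its underside. The three rolls stand in a row along its y, about 108 mm apart.
- plain_roll_a: Pale oblong plain roll, 76 x 46 mm, 40 mm high, long along the tray's x. Origin: centre of its underside. To be left alone.
- plain_roll_b: The second pale oblong plain roll, same size. To be left alone.
- jam_jar: Amber jar with a white lid, 66 mm across, 75 mm high, standing on the worktop in front of the tray. Origin: centre of its underside. To be left alone.

How it is judged:
By the outcome, as a careful person would: the job done as asked, in the order asked, and still so for the second after the job is handed in, while the arm keeps its last pose, push and grip.
It also fails if it takes over 45 s, if anything falls off the work surface, if the arm or the gripper's body presses on something with over 40 N, if the wrist force passes 120 N, or if a joint passes its speed limit or range.

### The arm

A 6-joint arm with a two-finger parallel gripper is mounted at the origin on the work surface. World frame = base frame: x ahead of the robot, y to its left, z up, the work surface at z = 0. Lengths are in m, angles in rad, forces in N, time in s.
With the tool pointing down it reaches from about 0.3 to 0.825 m from the base axis. Payload 5.4 kg.
Tool frame: the origin (TCP) lies between the finger pads; the fingertips stand 14 mm ahead of it and the grasp point (between the pads) lies 5 mm behind it; z points along the fingers, y is the line along which they close (so a half turn about z gives the same grasp; the last joint's range is limited). The gripper opens to 92 mm and grips with 3 to 60 N. Pads are 20 mm wide; open, the fingers measure 128 mm over their backs; the gripper's body (75 mm by 189 mm) begins 69 mm behind the grasp point.
Start: joints at [-1.358, 0.158, 1.597, -0, 1.386, -0.21], TCP at [0.236, -0.524, 0.202] pointing down, gripper open.
Joint ranges: [-2.91, 2.91], [-0.94, 2.29], [0.18, 2.7], [-1.29, 4.43], [0.17, 2.64], [-3, 3]. Speed limits (rad/s): [2.57, 2.57, 3.14, 3.14, 3.14, 3.14].

### API

Orientations are given as a 3x3 rotation matrix whose columns are the frame's x, y, z axes.
In Python, from rig import env, vision, order gives the robot as it stands.
- The arm moves only by the tool play_rows, never from a script. Its argument "rows" is a list of rows, each an object of numbers: "tx", "ty", "tz": the shift along the tool's x, y, z in parts of the range, where 1.0 means 0.5 m; "spin": the turn about the tool's z in normalised numbers (1 is pi rad); "grip": the closure, from -1 (fully open) to 1 (shut). In form: [{"tx": .., "ty": .., "tz": .., "spin": .., "grip": ..}, ...]. A call has exactly 10 rows; each row is the pose to reach, as a shift and turn from the pose commanded when the call began, along the tool's axes at that moment; what a row does not reach only later rows make up. A row lasts 1/8 s, in which the tool goes at most 62.5 mm and 10.7 degrees, less where a joint would pass 70% of its speed; a pose out of reach is approached as far as the arm can. Shift and turn numbers lie between -1 and 1, and a call with a number outside is refused. A call with a gripper value outside its range is refused whole. The fingers move at their own pace and stop on an object; the grip force is fixed at half the most. Time passes only in rows, so rows that repeat a pose let the fingers close, or fill a call up. It gives the time, the measured TCP pose, the force, the opening and the grip force at its end, in the units of the state.
- env.get_state(): the state, without advancing time (a new reading comes with each control period).
- vision.read_camera(name): name is "scene" or "top" or "wrist"; returns the picture (480x640x3 uint8, red, green, blue); there is no depth.
- vision.calibration(name): a dict with "intrinsics" (3x3 intrinsics, pixels), "k1" (the pictures are not rectified: a ray, as slopes to the right and down, at radius r is drawn at 1 + k1 r^2 times it, then the intrinsics apply), "cam_to_world" (4x4, takes a point from camera to world coordinates); the wrist camera has in their place "hand_eye" (4x4, takes a point from camera to tool coordinates, whose origin is the TCP and whose axes are the flange's). Camera axes: x right, y up, looking along -z (the intrinsics and any distortion apply to the point x, -y, -z); pixel columns grow to the right and rows downward; lengths in m; the calibration is good to about 2 mm. A picture is of the moment at which its call begins: read the wrist's pose just before it. calibration takes no time and is no camera call.
- order.hand_in(): hands the job in; it is judged then, once.
The state is a dict: "time": time; "qpos": joint angles; "qd": joint speeds; "tau": joint torques, N m; "eef_pos": TCP position; "tool_rot": TCP orientation; "force": force on the tool from outside, world axes, zero at the start; "ft_torque": the same for the moment, N m; "opening": opening from 0.0 (shut) to 1.0 (fully open); "grip_force": force on a finger pad.
Only numpy, scipy, OpenCV 4.12 (cv2) and the standard library are available. Lean on these libraries where they do the work, as an engineer would, in place of code of your own. Each camera call takes 0.05 s, during which the arm holds its last target. There are 200 camera calls.

## Working session

There is one attempt and no reset: what is moved stays moved. The work goes in short steps, Python scripts to look and compute and a tool call to move; the robot and the scene stay as the last step left them, time stands still between calls to the robot, and variables do not carry over. Pictures are saved under pics/ and viewed, at most 10 in all, crops included, and the job is handed in when it is done.

Besides the shell and the picture viewer there is one more tool, called in YAML: its name, and indented under it one key for each argument. play_rows: Moves the arm, as the interface text tells. Its arguments: {"type":"object","properties":{"rows":{"type":"array"}},"required":["rows"]}

```bash
mkdir -p pics
python3 - <<'E'
from rig import env,vision,order
import cv2,numpy as np
for n in("scene","top"):
    im=vision.read_camera(n); cv2.imwrite(f"pics/{n}0.png",im[:,:,::-1]); c=vision.calibration(n)
    print(n,np.round(c["intrinsics"],1).tolist(),c["k1"],np.round(c["cam_to_world"],3).tolist())
s=env.get_state();print(s["time"],s["eef_pos"],np.round(s["tool_rot"],3).tolist(),s["opening"])
E
```

```text
scene [[566.3, 0.0, 316.1], [0.0, 566.3, 246.0], [0.0, 0.0, 1.0]] -0.12502856082156663 [[0.048, -0.748, 0.662, 1.293], [0.999, 0.046, -0.021, -0.074], [-0.015, 0.662, 0.749, 0.93], [0.0, 0.0, 0.0, 1.0]]
top [[515.1, 0.0, 321.5], [0.0, 515.1, 236.6], [0.0, 0.0, 1.0]] -0.030981602722406566 [[-0.023, 0.994, -0.103, 0.442], [-1.0, -0.024, -0.011, -0.082], [-0.014, 0.102, 0.995, 0.956], [0.0, 0.0, 0.0, 1.0]]
0.1 [ 0.23576527 -0.52379041  0.2011288 ] [[0.912, 0.41, -0.0], [0.41, -0.912, 0.002], [0.0, -0.002, -1.0]] 0.9975935432840596
```

View pics/top0.png

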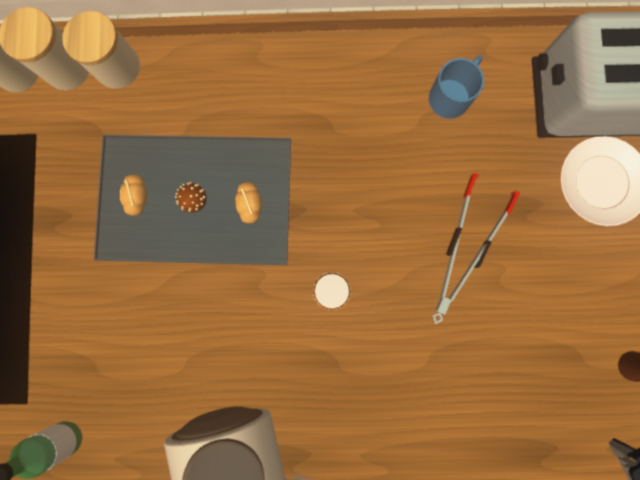

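View pics/scene0.png

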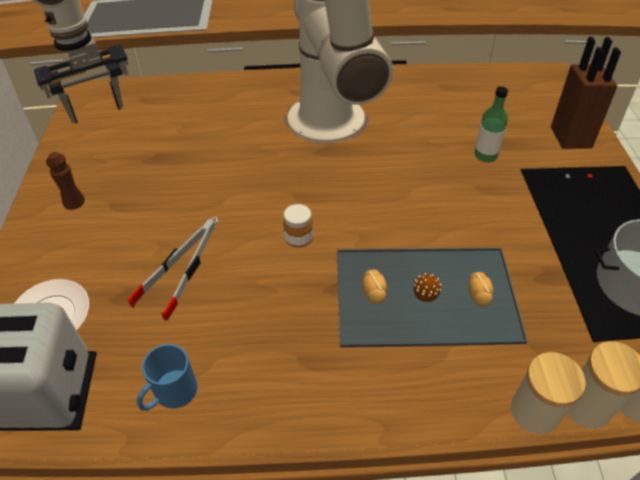

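The top view shows the seeded roll as the middle one at about (190,197), with plain rolls at (133,195) and (248,203). The jar is at (332,291), the tongs' pivot at about (443,306) and the red jaws at (472,185) and (513,203). The scene view agrees, with the seeded roll at (428,287), the jaws at (138,297) and (170,308), and the pivot at (213,221).

```bash
cat > h.py <<'E'
from rig import env,vision,order
import cv2,numpy as np
def cast(n,uv,z,c2w=None,cal=None):
    c=cal or vision.calibration(n);K=np.array(c["intrinsics"]);T=np.array(c["cam_to_world"] if c2w is None else c2w)
    p=cv2.undistortPoints(np.array([[uv]],float),K,np.array([c["k1"],0,0,0.]))[0,0]
    d=T[:3,:3]@[p[0],-p[1],-1];o=T[:3,3];return (o+d*(z-o[2])/d[2])
def blobs(m,amin):
    n,l,s,c=cv2.connectedComponentsWithStats(m.astype(np.uint8));return [(s[i,4],c[i]) for i in range(1,n) if s[i,4]>amin]
def masks(im):
    h=cv2.cvtColor(im,cv2.COLOR_RGB2HSV).astype(int);H,S,V=h[...,0],h[...,1],h[...,2]
    return dict(red=((H<4)|(H>175))&(S>200)&(V>110),black=(V<60))
E
python3 - <<'E'
from h import *
roi=dict(top=(430,160,530,330),scene=(120,205,225,325)); tray=dict(top=(105,140,285,260),scene=(345,255,510,335))
for n in roi:
    im=cv2.imread(f"pics/{n}0.png")[:,:,::-1].copy();h=cv2.cvtColor(im,cv2.COLOR_RGB2HSV)
    m=masks(im);x0,y0,x1,y1=roi[n];box=np.zeros(im.shape[:2],bool);box[y0:y1,x0:x1]=1
    for k in m:
        b=blobs(m[k]&box,25)
        print(n,k,[(a,c.round(1).tolist(),cast(n,c,.015)[:2].round(4).tolist()) for a,c in b])
    x0,y0,x1,y1=tray[n];box=np.zeros(im.shape[:2],bool);box[y0:y1,x0:x1]=1
    warm=(h[...,0]<30)&(h[...,1]>60)&box
    warm=cv2.morphologyEx(warm.astype(np.uint8),cv2.MORPH_CLOSE,np.ones((5,5)))
    for a,c in blobs(warm,100): print(n,"roll",a,c.round(1),cast(n,c,.028)[:2].round(4))
for c in[(104,137),(291,139),(288,264),(97,259)]: print("traycorner",cast("top",c,.01)[:2].round(3))
print("jar",cast("top",(332,291),.075)[:2].round(3),"pivot",cast("top",(444,306),.024)[:2].round(3))
E
```

```text
top red [(np.int32(42), [512.7, 201.8], [0.5954, -0.4267])]
top black []
top roll 979 [132.8 194.6] [0.6244 0.2743]
top roll 776 [190.4 197.1] [0.6169 0.1671]
top roll 923 [247.8 202.5] [0.604  0.0615]
scene red [(np.int32(51), [134.9, 293.7], [0.5916, -0.4249]), (np.int32(55), [169.3, 306.1], [0.6264, -0.3494])]
scene black [(np.int32(46), [165.9, 263.5], [0.5144, -0.3701]), (np.int32(135), [192.6, 267.2], [0.5277, -0.3114])]
scene roll 708 [374.3 285.9] [0.6093 0.0621]
scene roll 713 [480.5 288.5] [0.6294 0.2745]
scene roll 629 [426.8 287.2] [0.6191 0.1669]
traycorner [0.741 0.339]
traycorner [ 0.726 -0.018]
traycorner [ 0.491 -0.009]
traycorner [0.508 0.347]
jar [ 0.44  -0.088] pivot [ 0.408 -0.289]
```

Both views agree: the seeded roll is at (0.618, 0.167), and the tongs head −0.456 rad with the grip point near (0.516, −0.342). I'll move above the tongs and refine with the wrist camera.

The rows are not in the units I measure in: shifts go in shares of 0.5 m and turns go in shares of pi rad. I convert before sending: 330 mm / 500 = 0.66, 300 mm / 500 = 0.6, 0.28 rad / 3.1416 = 0.0891.

play_rows:
  rows:
    - {"tx": 0.1,"ty": -0.016,"tz": 0,"spin": 0.0446,"grip": -1}
    - {"tx": 0.2,"ty": -0.032,"tz": 0,"spin": 0.0891,"grip": -1}
    - {"tx": 0.3,"ty": -0.048,"tz": 0,"spin": 0.1337,"grip": -1}
    - {"tx": 0.4,"ty": -0.064,"tz": 0,"spin": 0.1783,"grip": -1}
    - {"tx": 0.5,"ty": -0.08,"tz": 0,"spin": 0.2228,"grip": -1}
    - {"tx": 0.6,"ty": -0.094,"tz": 0,"spin": 0.2674,"grip": -1}
    - {"tx": 0.66,"ty": -0.102,"tz": 0,"spin": 0.2801,"grip": -1}
    - {"tx": 0.66,"ty": -0.102,"tz": 0,"spin": 0.2801,"grip": -1}
    - {"tx": 0.66,"ty": -0.102,"tz": 0,"spin": 0.2801,"grip": -1}
    - {"tx": 0.66,"ty": -0.102,"tz": 0,"spin": 0.2801,"grip": -1}

```text
time: 1.35
eef_pos: [0.515, -0.3432, 0.2019]
tool_rot: [[0.897, -0.443, -0.0], [-0.443, -0.897, 0.0], [-0.0, 0.0, -1.0]]
force: [-0.1, -0.4, 0.4]
opening: 1.0
grip_force: 0.0
```

Run:
```python
from h import *
s=env.get_state();im=vision.read_camera("wrist");cv2.imwrite("pics/w1.png",im[:,:,::-1]);c=vision.calibration("wrist")
print(np.round(c["hand_eye"],3).tolist(),c["intrinsics"],c["k1"])
R=np.array(s["tool_rot"]);T=np.eye(4);T[:3,:3]=R;T[:3,3]=s["eef_pos"];T=T@np.array(c["hand_eye"])
np.save("T1.npy",T)
print(s["time"],s["eef_pos"],R.round(3).tolist(),s["qpos"])
m=masks(im)
for k in m: print(k,[(a,q.round(1).tolist(),cast("wrist",q,.018,T)[:2].round(4).tolist()) for a,q in blobs(m[k],150)])
```

```text
[[0.001, 0.972, 0.236, 0.066], [1.0, -0.001, -0.0, -0.0], [-0.0, 0.236, -0.972, -0.184], [0.0, 0.0, 0.0, 1.0]] [[347.1675663    0.         324.95953546]
 [  0.         347.1675663  238.14137234]
 [  0.           0.           1.        ]] -0.04560688377534429
1.35 [ 0.51495901 -0.34323598  0.2018955 ] [[0.897, -0.443, -0.0], [-0.443, -0.897, 0.0], [-0.0, 0.0, -1.0]] [-7.82740712e-01  2.71016647e-01  1.46619605e+00 -2.62197515e-04
  1.40471039e+00  1.24658560e+00]
red []
black [(np.int32(215), [349.1, 219.1], [0.5013, -0.3655]), (np.int32(2135), [436.1, 306.9], [0.3638, -0.4119]), (np.int32(38935), [278.1, 423.9], [0.3014, -0.1715]), (np.int32(1179), [205.2, 319.3], [0.4682, -0.1645]), (np.int32(6161), [575.9, 344.2], [0.2392, -0.5484])]
```

View pics/w1.png

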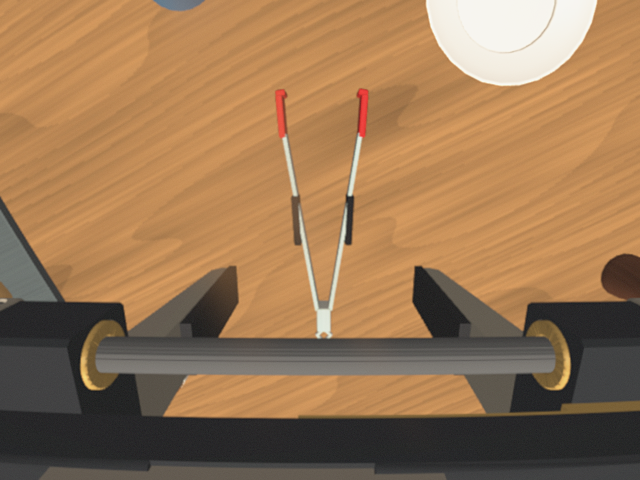

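The wrist view shows the tongs nearly aligned with the tool: red jaws at (281,112) and (363,112), grips at (296,220) and (349,219), pivot at (324,318).

Run:
```python
from h import *
im=cv2.imread("pics/w1.png")[:,:,::-1].copy();T=np.load("T1.npy");h=cv2.cvtColor(im,cv2.COLOR_RGB2HSV).astype(int)
red=((h[...,0]<6)|(h[...,0]>174))&(h[...,1]>150)&(h[...,2]>90);red[150:]=0
s=env.get_state();R=np.array(s["tool_rot"]);P=np.array(s["eef_pos"])
f=lambda uv:(R.T@(cast("wrist",uv,.02,T)-P))[:2]*1000
b=[f(c) for a,c in blobs(red,80)]
print("jaws",b,"mid",np.mean(b,0))
g=[f((296,220)),f((349,219))];print("grips",g,np.mean(g,0));print("pivot",f((324,310)),"lips",f((281,92)),f((363,92)))
```

```text
jaws [array([108.26233104,  37.56373113]), array([107.88802218, -44.67748907])] mid [108.07517661  -3.55687897]
grips [array([ -3.13661042, -30.92314256]), array([-2.01121914, 25.88126929])] [-2.57391478 -2.52093664]
pivot [-107.84817088   -0.89621569] lips [126.1139604  -43.59606081] [126.15222253  37.77951889]
```

To row units: 184 mm / 500 = 0.368, 178 mm / 500 = 0.356, -0.01 rad / 3.1416 = -0.0032.

play_rows:
  rows:
    - {"tx": 0,"ty": -0.004,"tz": 0.08,"spin": -0.0032,"grip": -1}
    - {"tx": 0,"ty": -0.004,"tz": 0.17,"spin": -0.0032,"grip": -1}
    - {"tx": 0,"ty": -0.004,"tz": 0.26,"spin": -0.0032,"grip": -1}
    - {"tx": 0,"ty": -0.004,"tz": 0.32,"spin": -0.0032,"grip": -1}
    - {"tx": 0,"ty": -0.004,"tz": 0.356,"spin": -0.0032,"grip": -1}
    - {"tx": 0,"ty": -0.004,"tz": 0.368,"spin": -0.0032,"grip": -1}
    - {"tx": 0,"ty": -0.004,"tz": 0.368,"spin": -0.0032,"grip": -0.2}
    - {"tx": 0,"ty": -0.004,"tz": 0.368,"spin": -0.0032,"grip": -0.33}
    - {"tx": 0,"ty": -0.004,"tz": 0.368,"spin": -0.0032,"grip": -0.33}
    - {"tx": 0,"ty": -0.004,"tz": 0.368,"spin": -0.0032,"grip": -0.33}

```text
time: 2.65
eef_pos: [0.5171, -0.3409, 0.0186]
tool_rot: [[0.902, -0.432, 0.001], [-0.432, -0.902, -0.001], [0.001, 0.0, -1.0]]
force: [0.3, 0.1, -0.6]
opening: 0.664
grip_force: 0.0
```

play_rows:
  rows:
    - {"tx": 0,"ty": 0,"tz": 0,"spin": 0,"grip": -0.33}
    - {"tx": 0,"ty": 0,"tz": 0,"spin": 0,"grip": -0.33}
    - {"tx": 0,"ty": 0,"tz": 0,"spin": 0,"grip": -0.33}
    - {"tx": 0,"ty": 0,"tz": 0,"spin": 0,"grip": -0.33}
    - {"tx": 0,"ty": 0,"tz": 0,"spin": 0,"grip": -0.33}
    - {"tx": 0,"ty": 0,"tz": 0,"spin": 0,"grip": -0.33}
    - {"tx": 0,"ty": 0,"tz": 0,"spin": 0,"grip": -0.33}
    - {"tx": 0,"ty": 0,"tz": 0,"spin": 0,"grip": -0.33}
    - {"tx": 0,"ty": 0,"tz": 0,"spin": 0,"grip": -0.33}
    - {"tx": 0,"ty": 0,"tz": 0,"spin": 0,"grip": -0.33}

```text
time: 3.9
eef_pos: [0.5168, -0.3406, 0.018]
tool_rot: [[0.902, -0.432, -0.0], [-0.432, -0.902, 0.0], [-0.0, -0.0, -1.0]]
force: [-0.0, -0.0, 0.1]
opening: 0.665
grip_force: 0.0
```

Run:
```python
from h import *
s=env.get_state();print(s["opening"],s["grip_force"])
im=vision.read_camera("wrist");cv2.imwrite("pics/w2.png",im[:,:,::-1])
```

```text
0.6645518793498578 0.0
```

View pics/w2.png

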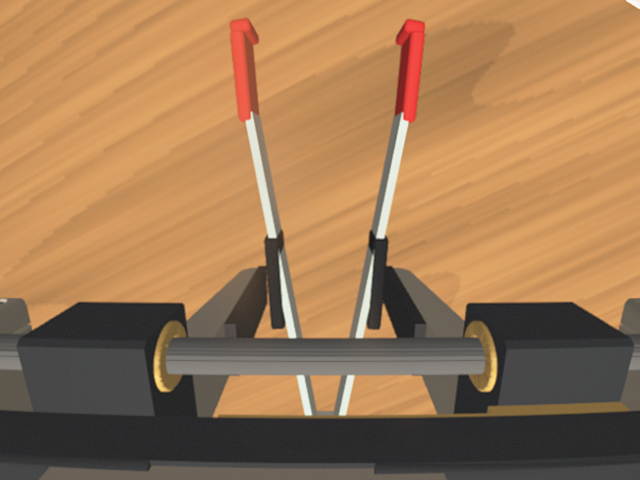

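The fingers sit right at the grips' outer sides (left x≈267, right x≈387), but no force is reading yet. I'll close a little more and measure the jaws.

play_rows:
  rows:
    - {"tx": 0,"ty": 0,"tz": 0,"spin": 0,"grip": -0.31}
    - {"tx": 0,"ty": 0,"tz": 0,"spin": 0,"grip": -0.29}
    - {"tx": 0,"ty": 0,"tz": 0,"spin": 0,"grip": -0.29}
    - {"tx": 0,"ty": 0,"tz": 0,"spin": 0,"grip": -0.29}
    - {"tx": 0,"ty": 0,"tz": 0,"spin": 0,"grip": -0.29}
    - {"tx": 0,"ty": 0,"tz": 0,"spin": 0,"grip": -0.29}
    - {"tx": 0,"ty": 0,"tz": 0,"spin": 0,"grip": -0.29}
    - {"tx": 0,"ty": 0,"tz": 0,"spin": 0,"grip": -0.29}
    - {"tx": 0,"ty": 0,"tz": 0,"spin": 0,"grip": -0.29}
    - {"tx": 0,"ty": 0,"tz": 0,"spin": 0,"grip": -0.29}

```text
time: 5.2
eef_pos: [0.5168, -0.3407, 0.018]
tool_rot: [[0.902, -0.432, 0.0], [-0.432, -0.902, -0.0], [0.0, 0.0, -1.0]]
force: [0.7, 0.7, 0.2]
opening: 0.645
grip_force: 0.0
```

```bash
cat >> h.py <<'E'
def wristT(s):
    T=np.eye(4);T[:3,:3]=s["tool_rot"];T[:3,3]=s["eef_pos"];return T@np.array(vision.calibration("wrist")["hand_eye"])
def redmask(im):
    h=cv2.cvtColor(im,cv2.COLOR_RGB2HSV).astype(int)
    return ((h[...,0]<6)|(h[...,0]>174))&(h[...,1]>150)&(h[...,2]>60)
def jaws(im,s,ztop):
    # inner/outer edges of the jaws at their tops, tool mm, by row mid of the red blobs
    T=wristT(s);R=np.array(s["tool_rot"]);P=np.array(s["eef_pos"])
    f=lambda uv:((R.T@(cast("wrist",uv,ztop,T)-P))*1000).round(1)[:2]
    m=redmask(im);m[150:]=0
    return [(a,c.round(1).tolist(),f(c).tolist()) for a,c in blobs(m,200)]
E
python3 - <<'E'
from h import *
s=env.get_state();im=vision.read_camera("wrist");print(s["opening"],s["grip_force"],s["force"])
print("before",jaws(cv2.imread("pics/w2.png")[:,:,::-1].copy(),s,.015));print("now",jaws(im,s,.015))
E
```

```text
0.6453746822453387 0.0 [0.67861107 0.73453695 0.17757027]
before [(np.int32(1422), [241.3, 64.5], [110.1, -42.0]), (np.int32(2106), [409.5, 67.4], [108.8, 42.5])]
now [(np.int32(1424), [241.3, 64.6], [110.0, -42.0]), (np.int32(2104), [409.6, 67.4], [108.8, 42.5])]
```

play_rows:
  rows:
    - {"tx": 0,"ty": 0,"tz": 0,"spin": 0,"grip": -0.27}
    - {"tx": 0,"ty": 0,"tz": 0,"spin": 0,"grip": -0.25}
    - {"tx": 0,"ty": 0,"tz": 0,"spin": 0,"grip": -0.23}
    - {"tx": 0,"ty": 0,"tz": 0,"spin": 0,"grip": -0.23}
    - {"tx": 0,"ty": 0,"tz": 0,"spin": 0,"grip": -0.23}
    - {"tx": 0,"ty": 0,"tz": 0,"spin": 0,"grip": -0.23}
    - {"tx": 0,"ty": 0,"tz": 0,"spin": 0,"grip": -0.23}
    - {"tx": 0,"ty": 0,"tz": 0,"spin": 0,"grip": -0.23}
    - {"tx": 0,"ty": 0,"tz": 0,"spin": 0,"grip": -0.23}
    - {"tx": 0,"ty": 0,"tz": 0,"spin": 0,"grip": -0.23}

```text
time: 6.5
eef_pos: [0.5168, -0.3407, 0.018]
tool_rot: [[0.902, -0.432, -0.0], [-0.432, -0.902, -0.0], [-0.0, 0.0, -1.0]]
force: [-0.0, 0.4, 0.1]
opening: 0.612
grip_force: 0.0
```

Run:
```python
from h import *
s=env.get_state();im=vision.read_camera("wrist");print(s["opening"],s["grip_force"],s["force"])
print("now",jaws(im,s,.015))
```

```text
0.6115213988543909 0.0 [-0.01972021  0.36902041  0.12047615]
now [(np.int32(1426), [241.3, 64.5], [110.0, -42.0]), (np.int32(2101), [409.6, 67.4], [108.8, 42.5])]
```

Run:
```python
from h import *
im=vision.read_camera("wrist");cv2.imwrite("pics/w3.png",cv2.resize(im[200:420,180:480,::-1],None,fx=2.6,fy=2.6))
```

```text
(no output)
```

View pics/w3.png

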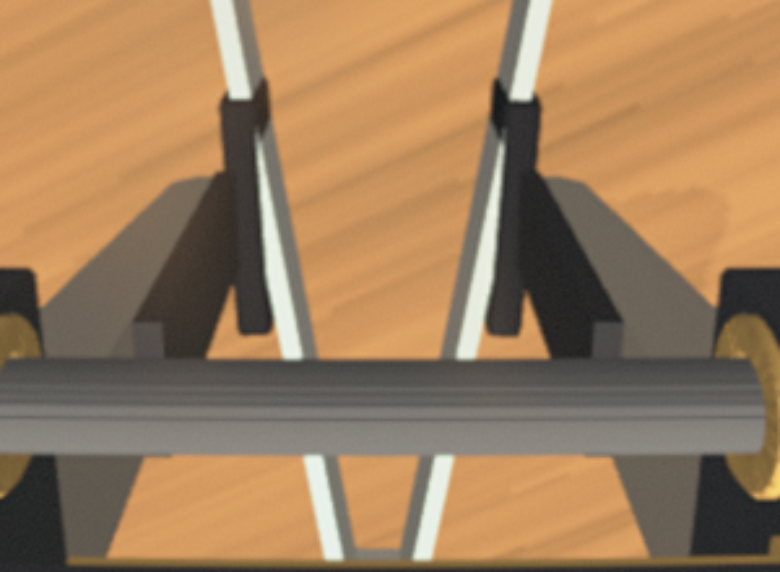

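The crop shows the pads beside both grips, with contact not certain and the arms unmoved. I'll keep closing in steps.

play_rows:
  rows:
    - {"tx": 0,"ty": 0,"tz": 0,"spin": 0,"grip": -0.21}
    - {"tx": 0,"ty": 0,"tz": 0,"spin": 0,"grip": -0.19}
    - {"tx": 0,"ty": 0,"tz": 0,"spin": 0,"grip": -0.17}
    - {"tx": 0,"ty": 0,"tz": 0,"spin": 0,"grip": -0.15}
    - {"tx": 0,"ty": 0,"tz": 0,"spin": 0,"grip": -0.15}
    - {"tx": 0,"ty": 0,"tz": 0,"spin": 0,"grip": -0.15}
    - {"tx": 0,"ty": 0,"tz": 0,"spin": 0,"grip": -0.15}
    - {"tx": 0,"ty": 0,"tz": 0,"spin": 0,"grip": -0.15}
    - {"tx": 0,"ty": 0,"tz": 0,"spin": 0,"grip": -0.15}
    - {"tx": 0,"ty": 0,"tz": 0,"spin": 0,"grip": -0.15}

```text
time: 7.85
eef_pos: [0.5168, -0.3406, 0.018]
tool_rot: [[0.902, -0.432, -0.0], [-0.432, -0.902, 0.0], [-0.0, -0.0, -1.0]]
force: [-0.1, 0.7, -0.7]
opening: 0.571
grip_force: 0.0
```

Run:
```python
from h import *
s=env.get_state();im=vision.read_camera("wrist");print(s["opening"],s["grip_force"],s["force"])
print("now",jaws(im,s,.015))
```

```text
0.5710653029717825 0.0 [-0.07706107  0.7236188  -0.68359399]
now [(np.int32(1430), [241.3, 64.4], [110.1, -41.9]), (np.int32(2103), [409.5, 67.4], [108.8, 42.4])]
```

play_rows:
  rows:
    - {"tx": 0,"ty": 0,"tz": 0,"spin": 0,"grip": -0.13}
    - {"tx": 0,"ty": 0,"tz": 0,"spin": 0,"grip": -0.11}
    - {"tx": 0,"ty": 0,"tz": 0,"spin": 0,"grip": -0.09}
    - {"tx": 0,"ty": 0,"tz": 0,"spin": 0,"grip": -0.07}
    - {"tx": 0,"ty": 0,"tz": 0,"spin": 0,"grip": -0.07}
    - {"tx": 0,"ty": 0,"tz": 0,"spin": 0,"grip": -0.07}
    - {"tx": 0,"ty": 0,"tz": 0,"spin": 0,"grip": -0.07}
    - {"tx": 0,"ty": 0,"tz": 0,"spin": 0,"grip": -0.07}
    - {"tx": 0,"ty": 0,"tz": 0,"spin": 0,"grip": -0.07}
    - {"tx": 0,"ty": 0,"tz": 0,"spin": 0,"grip": -0.07}

```text
time: 9.15
eef_pos: [0.5168, -0.3407, 0.018]
tool_rot: [[0.902, -0.432, 0.0], [-0.432, -0.902, -0.0], [0.0, 0.0, -1.0]]
force: [0.0, 0.4, 0.3]
opening: 0.532
grip_force: 0.0
```

Run:
```python
from h import *
s=env.get_state();im=vision.read_camera("wrist");print(s["opening"],s["grip_force"],s["force"])
print("now",jaws(im,s,.015))
```

```text
0.5316516434609221 0.0 [0.04029467 0.35501322 0.3027099 ]
now [(np.int32(1420), [241.3, 64.5], [110.1, -42.0]), (np.int32(2102), [409.5, 67.5], [108.7, 42.5])]
```

Run:
```python
from h import *
im=vision.read_camera("wrist");cv2.imwrite("pics/w4full.png",im[...,::-1])
a=cv2.resize(im[200:420,180:480,::-1],None,fx=2.6,fy=2.6);cv2.imwrite("pics/w4.png",a)
```

```text
(no output)
```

View pics/w4.png

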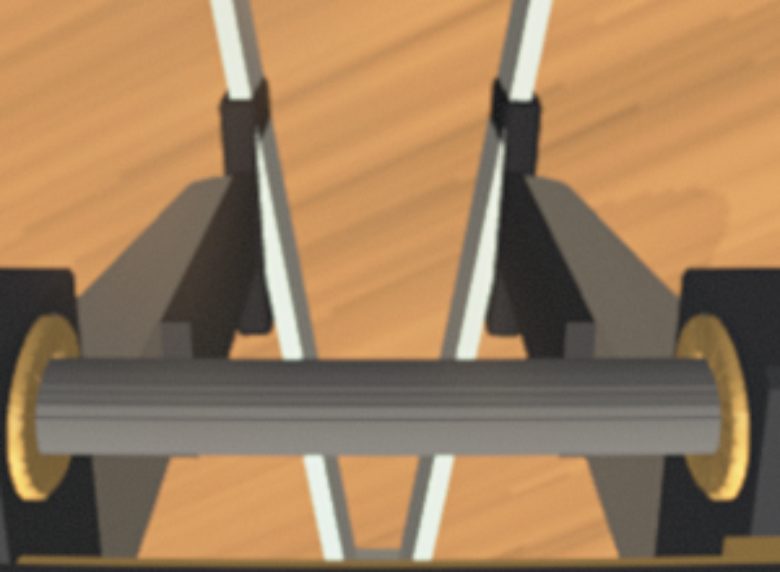

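The fingers have moved inward and now overlap the grips in the picture without any force, so the tips may be above the tongs. I'll check from the scene camera.

Run:
```python
from h import *
im=vision.read_camera("scene");cv2.imwrite("pics/s1.png",cv2.resize(im[170:330,100:300,::-1],None,fx=3.75,fy=3.75,interpolation=cv2.INTER_CUBIC))
```

```text
(no output)
```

View pics/s1.png

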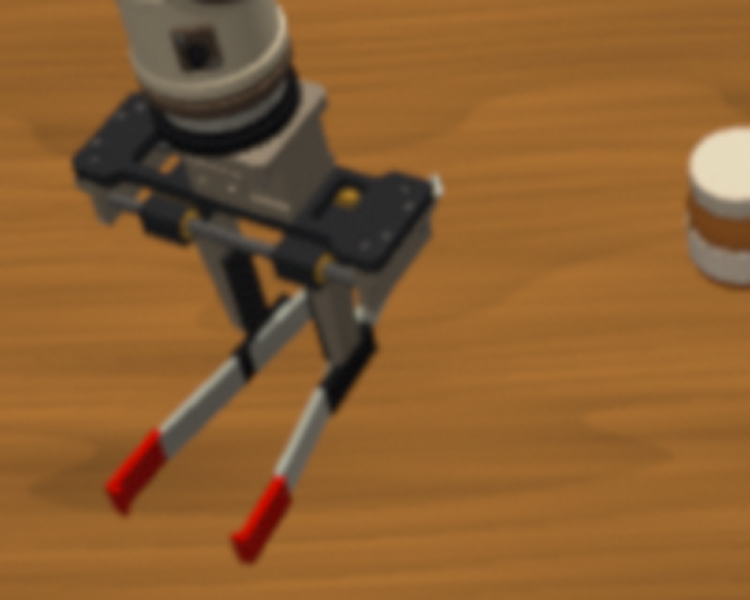

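The scene view shows the fingertips, at about (245,330) and (340,365) in the crop, resting at or over the grips' top edges. The tips are too high, so I'll reopen and go lower carefully.

To row units: 15 mm / 500 = 0.03, 12 mm / 500 = 0.024.

play_rows:
  rows:
    - {"tx": 0,"ty": 0,"tz": 0,"spin": 0,"grip": -0.6}
    - {"tx": 0,"ty": 0,"tz": 0,"spin": 0,"grip": -1}
    - {"tx": 0,"ty": 0,"tz": 0,"spin": 0,"grip": -1}
    - {"tx": 0,"ty": 0,"tz": 0,"spin": 0,"grip": -1}
    - {"tx": 0,"ty": 0,"tz": 0.008,"spin": 0,"grip": -1}
    - {"tx": 0,"ty": 0,"tz": 0.016,"spin": 0,"grip": -1}
    - {"tx": 0,"ty": 0,"tz": 0.024,"spin": 0,"grip": -1}
    - {"tx": 0,"ty": 0,"tz": 0.03,"spin": 0,"grip": -1}
    - {"tx": 0,"ty": 0,"tz": 0.03,"spin": 0,"grip": -1}
    - {"tx": 0,"ty": 0,"tz": 0.03,"spin": 0,"grip": -1}

```text
time: 10.55
eef_pos: [0.5169, -0.3407, 0.0031]
tool_rot: [[0.902, -0.432, 0.0], [-0.432, -0.902, -0.0], [0.0, 0.0, -1.0]]
force: [0.1, 0.3, 0.0]
opening: 0.999
grip_force: 0.0
```

No contact at TCP z = 3 mm, so the tips really are higher than described. I'll go a bit lower and close.

To row units: 8 mm / 500 = 0.016, 6 mm / 500 = 0.012.

play_rows:
  rows:
    - {"tx": 0,"ty": 0,"tz": 0.004,"spin": 0,"grip": -1}
    - {"tx": 0,"ty": 0,"tz": 0.008,"spin": 0,"grip": -1}
    - {"tx": 0,"ty": 0,"tz": 0.012,"spin": 0,"grip": -1}
    - {"tx": 0,"ty": 0,"tz": 0.016,"spin": 0,"grip": -1}
    - {"tx": 0,"ty": 0,"tz": 0.016,"spin": 0,"grip": -0.6}
    - {"tx": 0,"ty": 0,"tz": 0.016,"spin": 0,"grip": -0.4}
    - {"tx": 0,"ty": 0,"tz": 0.016,"spin": 0,"grip": -0.33}
    - {"tx": 0,"ty": 0,"tz": 0.016,"spin": 0,"grip": -0.33}
    - {"tx": 0,"ty": 0,"tz": 0.016,"spin": 0,"grip": -0.33}
    - {"tx": 0,"ty": 0,"tz": 0.016,"spin": 0,"grip": -0.33}

```text
time: 11.8
eef_pos: [0.517, -0.3408, -0.0049]
tool_rot: [[0.902, -0.432, 0.0], [-0.432, -0.902, -0.0], [0.0, 0.0, -1.0]]
force: [1.3, -0.2, -0.0]
opening: 0.664
grip_force: 4.8
```

Run:
```python
from h import *
s=env.get_state();im=vision.read_camera("wrist");cv2.imwrite("pics/w5.png",im[...,::-1]);print(s["opening"],s["grip_force"],s["force"])
print("now",jaws(im,s,.015))
```

```text
0.6640647494215521 4.804898276925087 [ 1.3362395  -0.21350462 -0.0321917 ]
now [(np.int32(2010), [235.6, 50.0], [110.6, -39.1]), (np.int32(2842), [413.0, 54.1], [109.0, 38.5])]
```

Now there's 4.8 N of grip and the jaws have closed to about 70 mm. Lifting.

To row units: -145 mm / 500 = -0.29, -138 mm / 500 = -0.276.

play_rows:
  rows:
    - {"tx": 0,"ty": 0,"tz": -0.008,"spin": 0,"grip": -0.33}
    - {"tx": 0,"ty": 0,"tz": -0.024,"spin": 0,"grip": -0.33}
    - {"tx": 0,"ty": 0,"tz": -0.056,"spin": 0,"grip": -0.33}
    - {"tx": 0,"ty": 0,"tz": -0.1,"spin": 0,"grip": -0.33}
    - {"tx": 0,"ty": 0,"tz": -0.15,"spin": 0,"grip": -0.33}
    - {"tx": 0,"ty": 0,"tz": -0.2,"spin": 0,"grip": -0.33}
    - {"tx": 0,"ty": 0,"tz": -0.244,"spin": 0,"grip": -0.33}
    - {"tx": 0,"ty": 0,"tz": -0.276,"spin": 0,"grip": -0.33}
    - {"tx": 0,"ty": 0,"tz": -0.29,"spin": 0,"grip": -0.33}
    - {"tx": 0,"ty": 0,"tz": -0.29,"spin": 0,"grip": -0.33}

```text
time: 13.1
eef_pos: [0.5169, -0.3407, 0.1402]
tool_rot: [[0.902, -0.432, 0.0], [-0.432, -0.902, -0.0], [0.0, 0.0, -1.0]]
force: [0.1, -0.3, -1.1]
opening: 0.668
grip_force: 4.5
```

Run:
```python
from h import *
s=env.get_state();im=vision.read_camera("wrist");cv2.imwrite("pics/w6.png",im[...,::-1]);print(s["opening"],s["grip_force"],s["force"])
print("now",jaws(im,s,.015+.145)); P=s["eef_pos"];R=np.array(s["tool_rot"]);print(P,R.round(4).tolist(),s["qpos"])
d=np.array([.618-.107*np.cos(-.06),.167-.107*np.sin(-.06),P[2]])-P
print("to goal tool mm",(R.T@d*1000).round(1),"spin",np.arctan2(R[1,0],R[0,0])+.06)
```

```text
0.6682834527963666 4.473129138350487 [ 0.10062985 -0.32090254 -1.0709801 ]
now [(np.int32(2049), [234.2, 49.7], [110.8, -39.7]), (np.int32(2892), [414.4, 53.6], [109.3, 39.1])]
[ 0.51685968 -0.34070457  0.14023127] [[0.9016, -0.4325, 0.0003], [-0.4325, -0.9016, -0.0002], [0.0003, 0.0001, -1.0]] [-7.77725616e-01  3.20394360e-01  1.53008966e+00  1.33484003e-05
  1.29074582e+00  1.24029512e+00]
to goal tool mm [-2.275e+02 -4.611e+02 -1.000e-01] spin -0.3872280743273341
```

The tongs are lifted with the jaws steady. Now the first half of the carry, including the spin.

To row units: -250 mm / 500 = -0.5, -240 mm / 500 = -0.48, -0.387 rad / 3.1416 = -0.1232.

play_rows:
  rows:
    - {"tx": -0.004,"ty": -0.01,"tz": 0,"spin": -0.0032,"grip": -0.33}
    - {"tx": -0.018,"ty": -0.036,"tz": 0,"spin": -0.0095,"grip": -0.33}
    - {"tx": -0.04,"ty": -0.082,"tz": 0,"spin": -0.0223,"grip": -0.33}
    - {"tx": -0.072,"ty": -0.148,"tz": 0,"spin": -0.0382,"grip": -0.33}
    - {"tx": -0.108,"ty": -0.222,"tz": 0,"spin": -0.0573,"grip": -0.33}
    - {"tx": -0.146,"ty": -0.296,"tz": 0,"spin": -0.0764,"grip": -0.33}
    - {"tx": -0.182,"ty": -0.368,"tz": 0,"spin": -0.0955,"grip": -0.33}
    - {"tx": -0.214,"ty": -0.434,"tz": 0,"spin": -0.1114,"grip": -0.33}
    - {"tx": -0.236,"ty": -0.48,"tz": 0,"spin": -0.121,"grip": -0.33}
    - {"tx": -0.246,"ty": -0.5,"tz": 0,"spin": -0.1232,"grip": -0.33}

```text
time: 14.4
eef_pos: [0.5134, -0.0601, 0.1397]
tool_rot: [[0.998, -0.058, -0.001], [-0.058, -0.998, 0.0], [-0.001, -0.0, -1.0]]
force: [0.6, -0.4, -1.2]
opening: 0.667
grip_force: 4.5
```

```bash
cat > g.py <<'E'
from h import *
s=env.get_state();P=s["eef_pos"];R=np.array(s["tool_rot"]);print(s["time"],P,s["grip_force"],s["opening"])
d=np.array([.618-.108*np.cos(-.06),.167-.108*np.sin(-.06),P[2]])-P
print("to goal tool mm",(R.T@d*1000).round(1),"spin",np.arctan2(R[1,0],R[0,0])+.06)
E
python3 g.py
```

```text
14.4 [ 0.51338093 -0.06006919  0.1396953 ] 4.473500177264214 0.667011193611026
to goal tool mm [-1.66e+01 -2.33e+02  1.00e-01] spin 0.002439319790998651
```

To row units: -233 mm / 500 = -0.466, -230 mm / 500 = -0.46.

play_rows:
  rows:
    - {"tx": 0,"ty": -0.01,"tz": 0,"spin": 0,"grip": -0.33}
    - {"tx": -0.002,"ty": -0.036,"tz": 0,"spin": 0,"grip": -0.33}
    - {"tx": -0.006,"ty": -0.082,"tz": 0,"spin": 0,"grip": -0.33}
    - {"tx": -0.01,"ty": -0.152,"tz": 0,"spin": 0,"grip": -0.33}
    - {"tx": -0.016,"ty": -0.232,"tz": 0,"spin": 0,"grip": -0.33}
    - {"tx": -0.022,"ty": -0.312,"tz": 0,"spin": 0,"grip": -0.33}
    - {"tx": -0.028,"ty": -0.384,"tz": 0,"spin": 0,"grip": -0.33}
    - {"tx": -0.032,"ty": -0.436,"tz": 0,"spin": 0,"grip": -0.33}
    - {"tx": -0.034,"ty": -0.46,"tz": 0,"spin": 0,"grip": -0.33}
    - {"tx": -0.034,"ty": -0.466,"tz": 0,"spin": 0,"grip": -0.33}

```text
time: 15.65
eef_pos: [0.5111, 0.1716, 0.1399]
tool_rot: [[0.998, -0.06, -0.0], [-0.06, -0.998, -0.0], [-0.0, 0.0, -1.0]]
force: [-0.0, -0.6, -1.8]
opening: 0.665
grip_force: 4.5
```

```bash
python3 g.py
python3 - <<'E'
from h import *
s=env.get_state();im=vision.read_camera("wrist");cv2.imwrite("pics/w7.png",im[...,::-1])
print("jaws",jaws(im,s,.16))
E
```

```text
15.65 [0.5110887  0.17162344 0.13992723] 4.4733548909425735 0.6646229640325968
to goal tool mm [-1.  -1.8 -0. ] spin 3.59790379297828e-05
jaws [(np.int32(2052), [234.0, 49.8], [110.7, -39.7]), (np.int32(2895), [414.3, 53.5], [109.2, 39.0])]
```

View pics/w7.png

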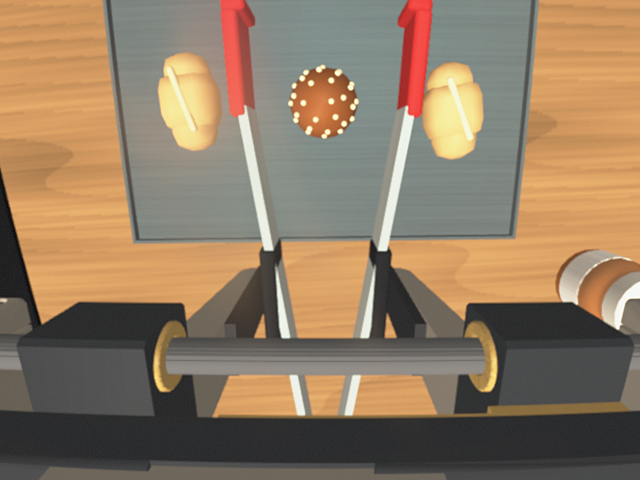

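The wrist view shows the seeded roll at (324,103) between the jaws at (234,50) and (414,53). The plain rolls are at (190,101) and (453,110). Next I'll work out the lateral offsets.

Run:
```python
from h import *
im=cv2.imread("pics/w7.png")[...,::-1].copy();s=env.get_state();T=wristT(s);R=np.array(s["tool_rot"]);P=np.array(s["eef_pos"])
f=lambda uv,z:((R.T@(cast("wrist",uv,z,T)-P))*1000).round(1)[:2]
h=cv2.cvtColor(im,cv2.COLOR_RGB2HSV);m=(h[...,1]>60)&(h[...,0]<30);m[:,:280]=0;m[:,370:]=0;m[150:]=0
m=cv2.morphologyEx(m.astype(np.uint8),cv2.MORPH_CLOSE,np.ones((7,7)))
for a,c in blobs(m,500): 
    print("roll",a,c,f(c,.028)); ys,xs=np.nonzero(m);print("ext",xs.min(),xs.max(),ys.min(),ys.max(),f((xs.min(),c[1]),.025),f((xs.max(),c[1]),.025))
print("plainL inner",f((221,105),.023),"plainR inner",f((422,110),.023))
for u,v in[(221,0),(253,20),(404,20),(430,0),(240,112),(414,112)]: print((u,v),f((u,v),.165))
```

```text
roll 3817 [323.03274823 101.88813204] [107.1  -1.5]
ext 288 358 65 138 [107.6 -30.1] [107.6  26.9]
plainL inner [105.7 -85.7] plainR inner [101.9  80.2]
(221, 0) [128.7 -43.1]
(253, 20) [120.9 -30. ]
(404, 20) [121.   32.9]
(430, 0) [128.8  43.4]
(240, 112) [ 84.  -37.1]
(414, 112) [84.1 38.9]
```

To row units: 129 mm / 500 = 0.258, 121 mm / 500 = 0.242.

play_rows:
  rows:
    - {"tx": -0.002,"ty": -0.002,"tz": 0.008,"spin": 0,"grip": -0.33}
    - {"tx": -0.002,"ty": -0.003,"tz": 0.028,"spin": 0,"grip": -0.33}
    - {"tx": -0.002,"ty": -0.003,"tz": 0.06,"spin": 0,"grip": -0.33}
    - {"tx": -0.002,"ty": -0.003,"tz": 0.1,"spin": 0,"grip": -0.33}
    - {"tx": -0.002,"ty": -0.003,"tz": 0.144,"spin": 0,"grip": -0.33}
    - {"tx": -0.002,"ty": -0.003,"tz": 0.184,"spin": 0,"grip": -0.33}
    - {"tx": -0.002,"ty": -0.003,"tz": 0.218,"spin": 0,"grip": -0.33}
    - {"tx": -0.002,"ty": -0.003,"tz": 0.242,"spin": 0,"grip": -0.33}
    - {"tx": -0.002,"ty": -0.003,"tz": 0.258,"spin": 0,"grip": -0.33}
    - {"tx": -0.002,"ty": -0.003,"tz": 0.258,"spin": 0,"grip": -0.33}

```text
time: 16.95
eef_pos: [0.5099, 0.1731, 0.0106]
tool_rot: [[0.998, -0.06, -0.001], [-0.06, -0.998, -0.0], [-0.001, 0.0, -1.0]]
force: [0.8, 0.2, -3.1]
opening: 0.668
grip_force: 4.5
```

Run:
```python
from h import *
s=env.get_state();im=vision.read_camera("wrist");cv2.imwrite("pics/w8.png",im[:330,120:520,::-1])
print(jaws(im,s,.03))
```

```text
[(np.int32(2097), [233.9, 49.0], [111.2, -39.9]), (np.int32(2913), [414.6, 53.5], [109.4, 39.3])]
```

View pics/w8.png

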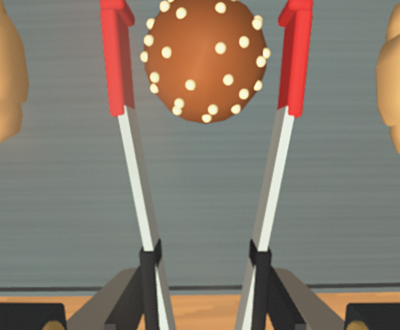

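The roll (crop centre about (206,58)) sits centred between the jaws (about 114 and 295), and the plain rolls are well clear. Now closing.

play_rows:
  rows:
    - {"tx": 0,"ty": 0,"tz": 0,"spin": 0,"grip": -0.29}
    - {"tx": 0,"ty": 0,"tz": 0,"spin": 0,"grip": -0.25}
    - {"tx": 0,"ty": 0,"tz": 0,"spin": 0,"grip": -0.21}
    - {"tx": 0,"ty": 0,"tz": 0,"spin": 0,"grip": -0.17}
    - {"tx": 0,"ty": 0,"tz": 0,"spin": 0,"grip": -0.13}
    - {"tx": 0,"ty": 0,"tz": 0,"spin": 0,"grip": -0.05}
    - {"tx": 0,"ty": 0,"tz": 0,"spin": 0,"grip": 0.1}
    - {"tx": 0,"ty": 0,"tz": 0,"spin": 0,"grip": 0.3}
    - {"tx": 0,"ty": 0,"tz": 0,"spin": 0,"grip": 0.3}
    - {"tx": 0,"ty": 0,"tz": 0,"spin": 0,"grip": 0.3}

```text
time: 18.25
eef_pos: [0.5102, 0.1731, 0.011]
tool_rot: [[0.998, -0.06, 0.0], [-0.06, -0.998, -0.0], [0.0, 0.0, -1.0]]
force: [-0.1, -0.3, -1.8]
opening: 0.565
grip_force: 30.0
```

30 N at 52 mm, as expected on the roll. Lifting.

To row units: -145 mm / 500 = -0.29, -143 mm / 500 = -0.286.

play_rows:
  rows:
    - {"tx": 0,"ty": 0,"tz": -0.006,"spin": 0,"grip": 0.3}
    - {"tx": 0,"ty": 0,"tz": -0.02,"spin": 0,"grip": 0.3}
    - {"tx": 0,"ty": 0,"tz": -0.048,"spin": 0,"grip": 0.3}
    - {"tx": 0,"ty": 0,"tz": -0.088,"spin": 0,"grip": 0.3}
    - {"tx": 0,"ty": 0,"tz": -0.136,"spin": 0,"grip": 0.3}
    - {"tx": 0,"ty": 0,"tz": -0.184,"spin": 0,"grip": 0.3}
    - {"tx": 0,"ty": 0,"tz": -0.23,"spin": 0,"grip": 0.3}
    - {"tx": 0,"ty": 0,"tz": -0.266,"spin": 0,"grip": 0.3}
    - {"tx": 0,"ty": 0,"tz": -0.286,"spin": 0,"grip": 0.3}
    - {"tx": 0,"ty": 0,"tz": -0.29,"spin": 0,"grip": 0.3}

```text
time: 19.5
eef_pos: [0.5104, 0.1731, 0.1566]
tool_rot: [[0.998, -0.06, 0.001], [-0.06, -0.998, 0.0], [0.001, -0.0, -1.0]]
force: [-0.2, 0.1, -2.7]
opening: 0.559
grip_force: 30.0
```

play_rows:
  rows:
    - {"tx": 0,"ty": 0,"tz": 0,"spin": 0,"grip": 0.3}
    - {"tx": 0,"ty": 0,"tz": 0,"spin": 0,"grip": 0.3}
    - {"tx": 0,"ty": 0,"tz": 0,"spin": 0,"grip": 0.3}
    - {"tx": 0,"ty": 0,"tz": 0,"spin": 0,"grip": 0.3}
    - {"tx": 0,"ty": 0,"tz": 0,"spin": 0,"grip": 0.3}
    - {"tx": 0,"ty": 0,"tz": 0,"spin": 0,"grip": 0.3}
    - {"tx": 0,"ty": 0,"tz": 0,"spin": 0,"grip": 0.3}
    - {"tx": 0,"ty": 0,"tz": 0,"spin": 0,"grip": 0.3}
    - {"tx": 0,"ty": 0,"tz": 0,"spin": 0,"grip": 0.3}
    - {"tx": 0,"ty": 0,"tz": 0,"spin": 0,"grip": 0.3}

```text
time: 20.75
eef_pos: [0.5102, 0.1731, 0.156]
tool_rot: [[0.998, -0.06, 0.0], [-0.06, -0.998, 0.0], [0.0, -0.0, -1.0]]
force: [-0.5, -0.4, -1.5]
opening: 0.567
grip_force: 30.0
```

Run:
```python
from h import *
w=vision.read_camera("wrist")[:300,120:520,::-1];t=vision.read_camera("scene")[150:350,300:560,::-1]
t=cv2.resize(t,(390,300));cv2.imwrite("pics/f.png",np.hstack([w,t]));s=env.get_state();print(s["eef_pos"],s["force"],s["grip_force"],s["opening"])
```

```text
[0.51016999 0.17312137 0.1560235 ] [ 0.23802096  0.21802467 -2.50689597] 29.987989962100983 0.5646878112403915
```

View pics/f.png

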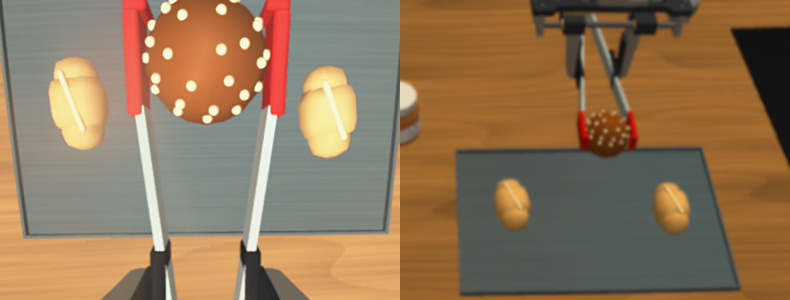

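The combined picture shows the seeded roll held between both red jaws (wrist crop about (207,58)), well above the tray. The plain rolls and the jar are where they were.

```bash
python3 -c "
from rig import order;print(order.hand_in())"
```

```text
the job is handed in; nothing more can be done
None
```

The seeded roll is held steady in the tongs' jaws, about 14 cm clear of the tray, with the plain rolls and the jar left where they were, and the job is handed in.

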